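# Rinse the used measure and stand it in its hole of the drying rack

### The job

One steel measure has been left, mouth down, on the round black coaster: press it mouth down on the middle of the rinser's sprung pad until the pad is fully down and hold it there for about a second. Then put it, still mouth down, into the one hole of the graded drying rack that matches its diameter, fully home, and let go. Leave the other two measures, the jar and the bowl where they are.

Things in the scene. Friction and masses are not known exactly. Their poses are not given: they have to be found in the camera images.
- coaster: Flat round black coaster, 110 mm across and 1 mm thick, fixed to the counter; origin at its centre at counter height (z = 0). The one measure that is to be handled stands within 15 mm of its centre; any of the three measures may be the one. No other measure is within 90 mm of it.
- small_measure_center (a point): Centre (half-way up) of the small measure: plain steel cup, straight cylinder 44 mm in diameter and 70 mm high, about 70 g, standing mouth down on the counter, so that its closed end is on top; z axis up. The open mouth's rim lies 35 mm below this point, the closed end 35 mm above.
- medium_measure_center (a point): Centre (half-way up) of the medium measure: plain steel cup, straight cylinder 52 mm in diameter and 70 mm high, about 90 g, standing mouth down on the counter, so that its closed end is on top; z axis up. The open mouth's rim lies 35 mm below this point, the closed end 35 mm above.
- large_measure_center (a point): Centre (half-way up) of the large measure: plain steel cup, straight cylinder 60 mm in diameter and 70 mm high, about 110 g, standing mouth down on the counter, so that its closed end is on top; z axis up. The open mouth's rim lies 35 mm below this point, the closed end 35 mm above.
- rack: Graded drying rack: dark wooden block 95 x 280 mm and 25 mm high, fixed to the counter, with a row of four plain round holes along its y axis, from the narrowest at the +y end to the widest at the -y end, right through to the counter. Origin at the centre of its underside; z up.
- rack_hole0 (a point): Centre of the mouth, at the rack's top face (25 mm above the counter), of the narrowest hole: 39 mm in diameter with a 3 mm bevel, for a 36 mm measure (that measure is not here, the hole stays empty). A measure that is home stands on the counter inside the hole, 25 mm deep, with 45 mm of it above the rack.
- rack_hole1 (a point): Centre of the mouth, at the rack's top face (25 mm above the counter), of the second narrowest hole: 47 mm in diameter with a 3 mm bevel, for a 44 mm measure. A measure that is home stands on the counter inside the hole, 25 mm deep, with 45 mm of it above the rack.
- rack_hole2 (a point): Centre of the mouth, at the rack's top face (25 mm above the counter), of the second widest hole: 55 mm in diameter with a 3 mm bevel, for a 52 mm measure. A measure that is home stands on the counter inside the hole, 25 mm deep, with 45 mm of it above the rack.
- rack_hole3 (a point): Centre of the mouth, at the rack's top face (25 mm above the counter), of the widest hole: 63 mm in diameter with a 3 mm bevel, for a 60 mm measure. A measure that is home stands on the counter inside the hole, 25 mm deep, with 45 mm of it above the rack.
- rinser: Counter-top rinser: square steel drip tray 130 x 130 mm, 18 mm high, fixed to the counter, with a raised collar (90 mm across, 24 mm high) and the sprung round pad in the middle. Origin at the centre of its underside; z up.
- pad_top (a point): Centre of the flat top of the rinser's sprung pad (grey disc 76 mm across, with a low steel star on it): 50 mm above the counter when released, 40 mm when fully pressed. Moves with the pad.
- rinser_pad (a joint): How far the pad is pressed down: 0 released, 0.010 m fully down. It starts to move at about 3 N and takes about 10 N to be fully down, where it meets a hard stop; it springs back by itself.
- jar_center (a point): Bystander: amber glass jar with a steel cap, 60 mm across and 100 mm high, loose on the counter; this point is its centre, 50 mm up.
- bowl_center (a point): Bystander: white bowl, 120 mm across and 50 mm high, loose on the counter; this point is its centre, 25 mm up.
Things that resemble listed ones, but are neither listed nor needed, are in the scene too. What is shaped like the part that bears large_measure_center but purple is not meant.

How it is judged:
On the way:
1. the measure, mouth down on the rinser's pad, holds the pad fully down (value of joint rinser_pad above 0.0085 m and ((horizontal distance between small_measure_center and pad_top below 0.02 m and z of small_measure_center in the frame of pad_top below 0.04 m and angle between small_measure_center's own z axis and vertical below 0.15 rad) or (horizontal distance between medium_measure_center and pad_top below 0.02 m and z of medium_measure_center in the frame of pad_top below 0.04 m and angle between medium_measure_center's own z axis and vertical below 0.15 rad) or (horizontal distance between large_measure_center and pad_top below 0.02 m and z of large_measure_center in the frame of pad_top below 0.04 m and angle between large_measure_center's own z axis and vertical below 0.15 rad))), for 0.5 s.
At the end, for the whole second after the job is handed in: The measure from the coaster stands upright (0.08 rad), mouth down, in the rack hole of its own diameter: centre within 4 mm of the hole's axis, under 39 mm above the counter (35 is home). All measures are over 60 mm from the coaster; the other two within 20 mm of their starts (((horizontal distance between small_measure_center and rack_hole1 below 0.004 m and height (world z) of small_measure_center below 0.039 m and angle between small_measure_center's own z axis and vertical below 0.08 rad and distance of each of medium_measure_center, large_measure_center from where it was at the start of the episode below 0.02 m) or (horizontal distance between medium_measure_center and rack_hole2 below 0.004 m and height (world z) of medium_measure_center below 0.039 m and angle between medium_measure_center's own z axis and vertical below 0.08 rad and distance of each of small_measure_center, large_measure_center from where it was at the start of the episode below 0.02 m) or (horizontal distance between large_measure_center and rack_hole3 below 0.004 m and height (world z) of large_measure_center below 0.039 m and angle between large_measure_center's own z axis and vertical below 0.08 rad and distance of each of small_measure_center, medium_measure_center from where it was at the start of the episode below 0.02 m)) and horizontal distance between each of small_measure_center, medium_measure_center, large_measure_center and coaster above 0.06 m); the robot touches nothing.
It fails at once if a second measure is moved by more than 20 mm (distance of each of small_measure_center, medium_measure_center from where it was at the start of the episode above 0.02 m or distance of each of medium_measure_center, large_measure_center from where it was at the start of the episode above 0.02 m or distance of each of small_measure_center, large_measure_center from where it was at the start of the episode above 0.02 m).
It fails at once if the jar or the bowl is moved by more than 20 mm (distance of any of jar_center, bowl_center from where it was at the start of the episode above 0.02 m).
It also fails if it takes over 54 s, if anything falls off the work surface, if the arm or the gripper's body presses on something with over 40 N, if the wrist force passes 120 N, or if a joint passes its speed limit or range.

### The arm

A 6-joint arm with a two-finger parallel gripper is mounted at the origin on the work surface. World frame = base frame: x ahead of the robot, y to its left, z up, the work surface at z = 0. Lengths are in m, angles in rad, forces in N, time in s.
With the tool pointing down it reaches from about 0.35 to 0.8 m from the base axis. Payload 7.3 kg.
Tool frame: the origin (TCP) lies between the finger pads; the fingertips stand robot.tips_ahead ahead of it and the grasp point (between the pads) lies 5 mm behind it (robot.tips_ahead is the distance from the TCP to the fingertips, in m); z points along the fingers, y is the line along which they close (so a half turn about z gives the same grasp; the last joint's range is limited). The gripper opens to 85 mm and grips with 20 to 120 N. Pads are 22 mm wide; open, the fingers measure 114 mm over their backs; the gripper's body (76 mm by 85 mm) begins 54 mm behind the grasp point. The pads swing forward as they close: fully open they stand 13 mm farther back than shut.
Start: joints at [1.197, 0.342, 1.524, -0, 1.275, -0.146], TCP at [0.119, 0.511, 0.245] pointing down, gripper open.
Joint ranges: [-2.53, 2.53], [-0.77, 2.02], [0.04, 2.7], [-1, 4.14], [0.28, 2.66], [-3.11, 3.11]. Speed limits (rad/s): [2.57, 2.57, 3.14, 3.14, 3.14, 3.14].

### API

Orientations are given as a unit quaternion [x, y, z, w].
In Python, from station import telemetry, viewer, robot gives the robot as it stands.
- The arm moves only by the tool servo_tool, never from a script. Its argument "increments" is text: rows parted by semicolons, each of 6 numbers parted by spaces: the shift along the tool's x, y, z each as a share of 100 cm, from -1 to 1, then the turn, a rotation vector about the tool's x, y, z each as a share of 180 degrees, from -1 to 1. A call has 1 to 10 rows; each row shifts and turns the commanded pose from where the row before left it, along the tool's axes as they then stand; what a row does not reach is not made up. A row lasts 1/12 s, in which the tool goes at most 41.7 mm and 7.16 degrees, less where a joint would pass 70% of its speed; a pose out of reach is approached as far as the arm can. A call with a number of a shift or a turn outside -1 to 1 is refused whole. A call with a gripper value outside its range is refused whole. "gripper" is the opening, from 0 (shut) to 1 (fully open), set as the call begins (left out, the last holds). The fingers move at their own pace and stop on an object; "squeeze" is the grip in N (left out, the last holds). Time passes only in rows, so rows that do not move let the fingers close. It gives the time, the measured TCP pose, the force, the opening and the grip force at its end, in the units of the state.
- telemetry.get_obs(): the state, without advancing time (a new reading comes with each control period).
- viewer.snapshot(name): name is "scene" or "top" or "wrist"; returns the picture (480x640x3 uint8, red, green, blue); there is no depth.
- viewer.camera_params(name): a dict with "fx", "fy", "cx", "cy" (pixels), "view" (4x4, takes a point from world to camera coordinates). Camera axes: x right, y up, looking along -z (the intrinsics and any distortion apply to the point x, -y, -z); pixel columns grow to the right and rows downward; lengths in m; the calibration is good to about 2 mm. A picture is of the moment at which its call begins: read the wrist's pose just before it. camera_params takes no time and is no camera call; for the wrist camera it gives the pose at the moment of the call.
- robot.job_done(): hands the job in; it is judged then, once.
The state is a dict: "clock": time; "qpos": joint angles; "qvel": joint speeds; "tau": joint torques, N m; "eef_pos": TCP position; "eef_rot": TCP orientation; "wrist_force": force on the tool from outside, world axes, zero at the start; "ft_torque": the same for the moment, N m; "finger_gap": opening from 0.0 (shut) to 1.0 (fully open); "gripper_force": force on a finger pad.
Only numpy, scipy, OpenCV 4.12 (cv2) and the standard library are available. Lean on these libraries where they do the work, as an engineer would, in place of code of your own. Each camera call takes 0.05 s, during which the arm holds its last target. There are 200 camera calls.

## Working session

There is one attempt and no reset: what is moved stays moved. The work goes in short steps, Python scripts to look and compute and a tool call to move; the robot and the scene stay as the last step left them, time stands still between calls to the robot, and variables do not carry over. Pictures are saved under pics/ and viewed, at most 10 in all, crops included, and the job is handed in when it is done.

Besides the shell and the picture viewer there is one more tool, called after ">>>" by a JSON object that holds its "fn" and its "kwargs". servo_tool: Moves the arm, as the interface text tells. Its arguments: {"type":"object","properties":{"increments":{"type":"string"},"gripper":{"type":"number"},"squeeze":{"type":"number"}},"required":["increments"]}

```bash
mkdir -p pics
python3 - <<'E'
from station import telemetry, viewer, robot
import cv2, json, numpy as np
for n in ("scene","top"):
    cv2.imwrite(f"pics/{n}0.png", viewer.snapshot(n)[:,:,::-1])
    p=viewer.camera_params(n); print(n,{k:(np.round(v,4).tolist() if k=="view" else v) for k,v in p.items()})
print(robot.tips_ahead); print(telemetry.get_obs())
E
```

```text
scene {'fx': 515.8428936505571, 'fy': 515.8428936505571, 'cx': 327.4953043789526, 'cy': 243.45550089446726, 'view': [[0.2596, 0.9657, 0.0012, -0.1676], [-0.8062, 0.216, 0.5508, 0.4026], [0.5317, -0.1439, 0.8346, -1.633], [0.0, 0.0, 0.0, 1.0]]}
top {'fx': 466.39514539841974, 'fy': 466.39514539841974, 'cx': 321.56036038601405, 'cy': 245.01292814014235, 'view': [[-0.0161, -0.9997, -0.0156, 0.0342], [0.9851, -0.0185, 0.1708, -0.5655], [-0.171, -0.0126, 0.9852, -0.9394], [0.0, 0.0, 0.0, 1.0]]}
0.014
{'clock': 0.1, 'qpos': array([ 1.19700300e+00,  3.42695190e-01,  1.52495126e+00, -1.83598689e-05,
        1.27539444e+00, -1.45984129e-01]), 'qvel': array([-5.29795023e-05, -1.72838812e-03, -2.34155518e-03, -2.84529518e-04,
       -4.70873004e-04,  7.09505799e-04]), 'tau': array([ 7.68182163e-04, -4.34446084e+01, -2.46493042e+01, -2.73684691e-04,
        4.67659251e-03, -2.49557797e-05]), 'eef_pos': array([0.11841436, 0.51111254, 0.24466318]), 'eef_rot': array([ 1.13655762e-01,  9.93519926e-01, -7.02058940e-04, -1.77593682e-04]), 'wrist_force': array([ 0.44170484,  0.88558009, -0.70593844]), 'ft_torque': array([ 0.00096356, -0.03593227,  0.00465892]), 'gripper_force': 0.0, 'finger_gap': 0.9987617044215059}
```

View pics/top0.png

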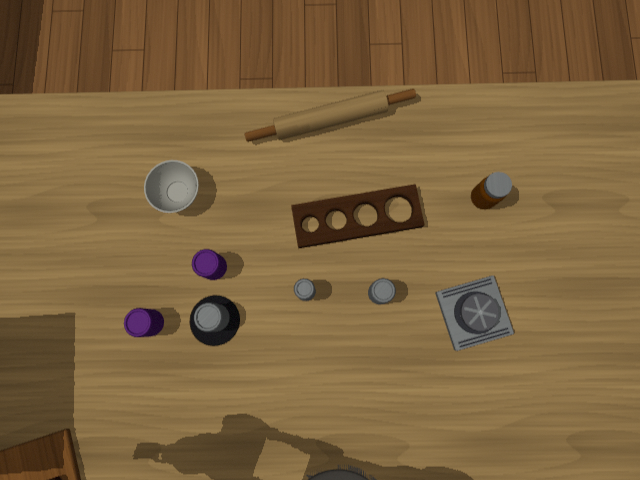

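View pics/scene0.png

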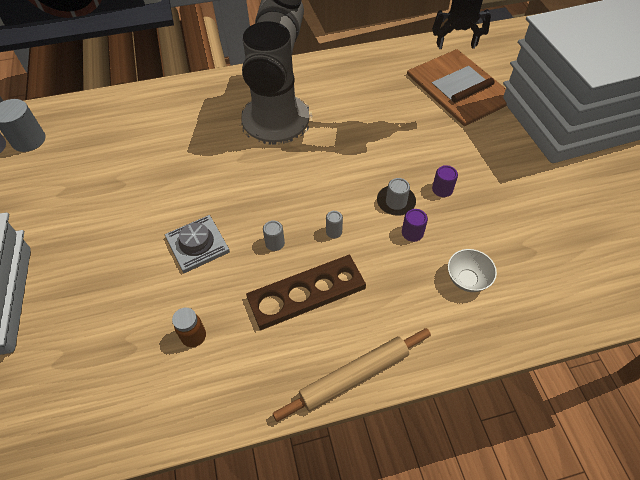

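The top view shows a rack at (358,216), a rinser at (477,313), the coaster at (215,320), the jar at (491,190) and the bowl at (171,187). There are five measure-like cups:
- Grey (210,318) on the black coaster, which fits as the steel measure to handle.
- Grey (304,289) and grey (382,291), off the coaster, so bystanders.
- Purple (208,265) and (143,322), look-alikes that aren't meant.

I'll confirm in an enlarged crop and measure.

```bash
cat > h.py <<'E'
import numpy as np, cv2
from station import telemetry, viewer, robot
def ray(p,uv):
    V=np.array(p["view"]); R,t=V[:3,:3],V[:3,3]
    d=R.T@np.array([(uv[0]-p["cx"])/p["fx"],-(uv[1]-p["cy"])/p["fy"],-1.]); return -R.T@t,d
def onplane(p,uv,z):
    o,d=ray(p,uv); return o+d*(z-o[2])/d[2]
def plane_pts(p,c,z): return np.array([onplane(p,q,z)[:2] for q in np.asarray(c,float).reshape(-1,2)])
def proj(p,X):
    V=np.array(p["view"]); c=V[:3,:3]@X+V[:3,3]; return p["cx"]+p["fx"]*c[0]/-c[2], p["cy"]+p["fy"]*c[1]/c[2]
E
python3 - <<'E'
from h import *
t=cv2.imread("pics/top0.png"); s=cv2.imread("pics/scene0.png")
a=cv2.resize(t[180:360,170:520],None,fx=2.2,fy=2.2,interpolation=cv2.INTER_CUBIC)
b=cv2.resize(t[280:350,180:250],None,fx=2.8,fy=2.8,interpolation=cv2.INTER_CUBIC)
c=np.zeros((600,770,3),np.uint8); c[:a.shape[0],:a.shape[1]]=a
c[400:400+b.shape[0],:b.shape[1]]=b
r=cv2.resize(s[160:280,140:470],None,fx=1.7,fy=1.7,interpolation=cv2.INTER_CUBIC)[:200]
c[400:400+r.shape[0],205:205+r.shape[1]]=r
cv2.imwrite("pics/crop1.png",c)
def pr(img,pts):
    return [(q,img[q[1],q[0]].tolist()) for q in pts]
print(pr(t,[(208,312),(220,322),(215,340),(304,287),(380,292),(325,235),(365,214),(399,208),(470,300),(250,300)]))
E
```

```text
[((208, 312), [121, 123, 120]), ((220, 322), [62, 62, 61]), ((215, 340), [26, 25, 23]), ((304, 287), [122, 123, 120]), ((380, 292), [116, 118, 115]), ((325, 235), [17, 35, 59]), ((365, 214), [70, 111, 136]), ((399, 208), [76, 119, 145]), ((470, 300), [83, 80, 82]), ((250, 300), [70, 111, 136])]
```

View pics/crop1.png

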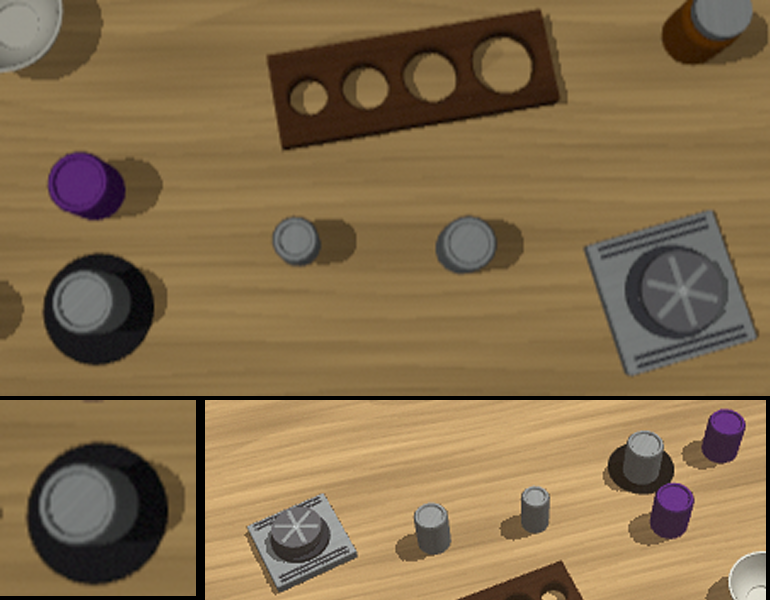

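The crop confirms it: the plain grey cup on the black coaster (top view 210,318) is the target. The purple cups beside it aren't on the coaster, and the other two grey cups sit clear of it. Next I'll measure diameters and positions.

```bash
cat >> h.py <<'E'
from scipy.optimize import least_squares
def fitcircle(P):
    f=lambda q:np.hypot(P[:,0]-q[0],P[:,1]-q[1])-q[2]
    return least_squares(f,[*P.mean(0),.03],loss="soft_l1",f_scale=.001).x
def contours(m,amin,mode=cv2.RETR_EXTERNAL):
    return [c for c in cv2.findContours(m.astype(np.uint8),mode,cv2.CHAIN_APPROX_NONE)[0] if cv2.contourArea(c)>amin]
E
python3 - <<'E'
from h import *
np.set_printoptions(precision=4,suppress=True)
t=cv2.imread("pics/top0.png"); p=viewer.camera_params("top")
k=4; T=cv2.resize(t,None,fx=k,fy=k,interpolation=cv2.INTER_CUBIC)
up=lambda c:(np.asarray(c,float).reshape(-1,2)+.5)/k-.5
hsv=cv2.cvtColor(T,cv2.COLOR_BGR2HSV); g=(hsv[...,1]<45)
m=g&(hsv[...,2]>45)
for c in contours(m,300*k*k//2):
    u=up(c).mean(0)
    if 170<u[0]<520 and 150<u[1]<360: print("grey blob",u,cv2.contourArea(c)/k/k)
m=g&(hsv[...,2]>97)
for c in contours(m,150*k*k):
    u=up(c).mean(0)
    if 170<u[0]<520 and 150<u[1]<360:
        h=cv2.convexHull(c); print("top",u,fitcircle(plane_pts(p,up(h),.07)))
m=(hsv[...,2]<48)&g
for c in contours(m,600*k*k):
    u=up(c).mean(0)
    if 170<u[0]<260 and 280<u[1]<360: print("coaster",u,fitcircle(plane_pts(p,up(cv2.convexHull(c)),.001)))
m=(hsv[...,2]<80)&(hsv[...,1]>120)
m[:int(170*k)]=0;m[260*k:]=0;m[:,:280*k]=0;m[:,440*k:]=0
for c in contours(m,3000*k*k):
    r=cv2.minAreaRect(plane_pts(p,up(c),.025).astype(np.float32)); print("rack",r)
h=(hsv[...,2]>85); h[:int(170*k)]=0;h[260*k:]=0
for c in contours(h&(cv2.morphologyEx(m.astype(np.uint8),cv2.MORPH_CLOSE,np.ones((81,81)))>0),80*k*k):
    u=up(c).mean(0); print("hole",u,fitcircle(plane_pts(p,up(c),.02)))
# rinser tray
E
```

```text
grey blob [211.7697 316.6374] 776.90625
grey blob [304.5292 289.2302] 348.75
grey blob [381.4583 291.0501] 523.65625
grey blob [474.1586 312.8468] 3758.3125
grey blob [497.6577 184.6426] 543.625
grey blob [170.9615 186.0867] 2207.03125
top [207.1225 316.7168] [0.4193 0.2585 0.027 ]
top [382.752 290.124] [ 0.467  -0.0989  0.0228]
top [303.4035 287.915 ] [0.4736 0.0625 0.0191]
top [474.7295 312.8063] [ 0.4181 -0.2813  0.0825]
top [498.7054 183.7663] [ 0.6865 -0.3515  0.0266]
top [170.922  186.0569] [0.6964 0.3432 0.058 ]
coaster [221.4527 317.9887] [0.4138 0.2603 0.0529]
rack ((0.633598804473877, -0.055119261145591736), (0.09921232610940933, 0.2802090346813202), 8.75179672241211)
hole [310.3305 224.2514] [0.618  0.0485 0.0171]
hole [335.1422 219.2112] [ 0.6261 -0.0091  0.0205]
hole [364.2725 214.4414] [ 0.6361 -0.0742  0.0239]
hole [397.3825 208.9771] [ 0.6476 -0.147   0.0276]
```

Radii of 27.0, 22.8 and 19.1 mm, all with the same 3 mm mask bias, match 60, 52 and 44 mm cups. So the coaster holds the **large** measure, and its hole is hole3, near (0.648, -0.147). I'll move above the coaster for a wrist view.

>>> {"fn": "servo_tool", "kwargs": {"increments": "0 0 0 0 0 -0.0364; 0 0 0 0 0 -0.0364; -0.025 -0.021 0 0 0 0; -0.025 -0.021 0 0 0 0; -0.025 -0.021 0 0 0 0; -0.025 -0.021 0 0 0 0; -0.025 -0.021 0 0 0 0; -0.025 -0.021 0 0 0 0; -0.025 -0.021 0 0 0 0; -0.025 -0.021 0 0 0 0", "gripper": 1}}

```text
clock: 0.93
eef_pos: [0.3195, 0.3423, 0.2451]
eef_rot: [-0.001, 1.0, -0.0, -0.0]
wrist_force: [-0.5, 0.5, -0.7]
finger_gap: 1.001
gripper_force: 0.0
```

>>> {"fn": "servo_tool", "kwargs": {"increments": "-0.025 -0.021 0 0 0 0; -0.025 -0.021 0 0 0 0; -0.025 -0.021 0 0 0 0; -0.025 -0.021 0 0 0 0; 0 0 0 0 0 0; 0 0 0 0 0 0; 0 0 0 0 0 0"}}

```text
clock: 1.52
eef_pos: [0.4182, 0.2598, 0.2449]
eef_rot: [-0.0, 1.0, -0.0, -0.001]
wrist_force: [0.4, 0.8, -0.5]
finger_gap: 1.002
gripper_force: 0.0
```

```bash
cat > w.py <<'E'
from h import *
import sys
np.set_printoptions(precision=4,suppress=True)
def shot(name):
    o=telemetry.get_obs(); p=viewer.camera_params("wrist"); im=viewer.snapshot("wrist")[:,:,::-1]
    cv2.imwrite(f"pics/{name}.png",im); np.savez(f"pics/{name}.npz",**{k:np.array(v) for k,v in p.items()})
    print(o["eef_pos"],o["eef_rot"],o["wrist_force"],o["clock"]); V=np.array(p["view"]); print("cam",-V[:3,:3].T@V[:3,3],V[:3,:3],p["fx"],p["cx"],p["cy"])
    return im,p
if __name__=="__main__": shot(sys.argv[1])
E
python3 w.py w1
```

```text
[0.4182 0.2598 0.2449] [-0.0002  1.     -0.     -0.0007] [ 0.4249  0.7583 -0.4818] 1.5167
cam [0.3367 0.259  0.3731] [[ 0.0001  1.     -0.0009]
 [-0.9491 -0.0002 -0.3151]
 [-0.3151  0.0009  0.9491]] 392.49385671867407 314.56567339235926 238.25253511649996
```

View pics/w1.png

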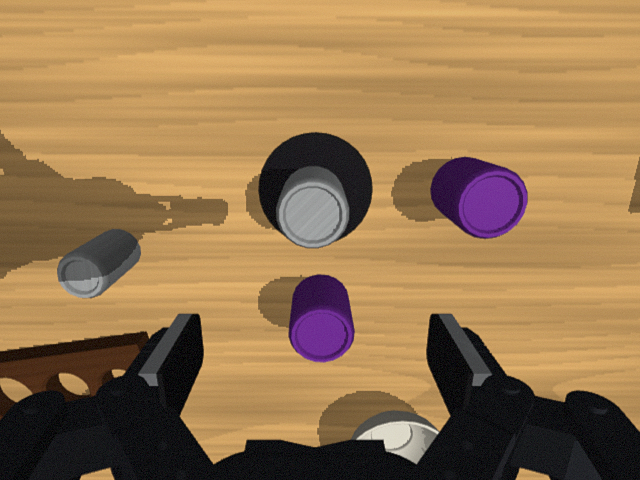

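The wrist view shows the grey cup's top at (313,214) on the black coaster. A purple look-alike is at (322,330) and another at (490,203). The fingers are clear of all of them.

```bash
cat >> h.py <<'E'
def fitr(P,r):
    return least_squares(lambda q:np.hypot(P[:,0]-q[0],P[:,1]-q[1])-r,P.mean(0),loss="soft_l1",f_scale=.0005)
def upmask(im,k=4):
    T=cv2.resize(im,None,fx=k,fy=k,interpolation=cv2.INTER_CUBIC); return cv2.cvtColor(T,cv2.COLOR_BGR2HSV)
up=lambda c,k=4:(np.asarray(c,float).reshape(-1,2)+.5)/k-.5
E
python3 - <<'E'
from h import *
np.set_printoptions(precision=4,suppress=True)
im=cv2.imread("pics/w1.png"); p=dict(np.load("pics/w1.npz"))
print(im[214:256:3,313].tolist()); print(im[208,270:356:4].tolist())
H=upmask(im); m=(H[...,1]<45)&(H[...,2]>60)
for c in contours(m,8000):
    u=up(c)
    if abs(u.mean(0)-[313,210]).max()<30:
        P=plane_pts(p,u[u[:,1]>214],.07); r=fitr(P,.03); print(r.x,np.abs(r.fun).mean()*1e3, fitcircle(P))
E
```

```text
[[157, 157, 157], [165, 166, 165], [159, 160, 157], [160, 159, 156], [161, 160, 160], [160, 158, 156], [168, 166, 164], [164, 165, 162], [157, 158, 156], [118, 120, 115], [168, 168, 165], [100, 104, 108], [88, 148, 190], [97, 155, 198]]
[[18, 14, 19], [13, 12, 16], [77, 77, 78], [163, 162, 159], [154, 154, 152], [157, 157, 156], [160, 161, 158], [163, 164, 160], [158, 159, 157], [157, 157, 153], [160, 159, 158], [162, 163, 160], [153, 154, 153], [165, 165, 165], [162, 163, 159], [162, 162, 160], [157, 158, 157], [168, 168, 167], [165, 165, 163], [116, 117, 116], [25, 20, 22], [29, 28, 30]]
[0.4149 0.2572] 0.3169664953390228 [0.416  0.2571 0.0291]
```

>>> {"fn": "servo_tool", "kwargs": {"increments": "0.0025 -0.0025 0.022 0 0 0; 0 0 0.022 0 0 0; 0 0 0.022 0 0 0; 0 0 0.022 0 0 0; 0 0 0.022 0 0 0; 0 0 0.022 0 0 0; 0 0 0.022 0 0 0; 0 0 0.022 0 0 0; 0 0 0.012 0 0 0; 0 0 0.011 0 0 0"}}

```text
clock: 2.4
eef_pos: [0.4147, 0.2582, 0.0452]
eef_rot: [-0.002, 1.0, -0.0, -0.001]
wrist_force: [-0.6, -0.1, -0.3]
finger_gap: 1.002
gripper_force: 0.0
```

>>> {"fn": "servo_tool", "kwargs": {"increments": "0 0 0 0 0 0; 0 0 0 0 0 0; 0 0 0 0 0 0"}}

```text
clock: 2.65
eef_pos: [0.4162, 0.258, 0.047]
eef_rot: [-0.001, 1.0, 0.0, 0.0]
wrist_force: [-0.4, -0.1, 0.4]
finger_gap: 0.999
gripper_force: 0.0
```

>>> {"fn": "servo_tool", "kwargs": {"increments": "0 0 0 0 0 0; 0 0 0 0 0 0; 0 0 0 0 0 0; 0 0 0 0 0 0; 0 0 0 0 0 0; 0 0 0 0 0 0; 0 0 0 0 0 0; 0 0 0 0 0 0; 0 0 0 0 0 0; 0 0 0 0 0 0", "gripper": 0, "squeeze": 50}}

```text
clock: 3.48
eef_pos: [0.4166, 0.2576, 0.0474]
eef_rot: [-0.0, 1.0, 0.0, 0.001]
wrist_force: [-1.3, 0.5, 6.1]
finger_gap: 0.688
gripper_force: 53.0
```

>>> {"fn": "servo_tool", "kwargs": {"increments": "0 0 -0.01 0 0 0; 0 0 -0.02 0 0 0; 0 0 -0.03 0 0 0; 0 0 -0.03 0 0 0; 0 0 -0.03 0 0 0; 0 0 -0.03 0 0 0; 0 0 -0.02 0 0 0; 0 0 0 0 0 0; 0 0 0 0 0 0; 0 0 0 0 0 0"}}

```text
clock: 4.32
eef_pos: [0.4156, 0.2569, 0.2156]
eef_rot: [-0.0, 1.0, -0.0, -0.001]
wrist_force: [0.1, 0.5, -1.5]
finger_gap: 0.689
gripper_force: 54.0
```

>>> {"fn": "servo_tool", "kwargs": {"increments": "0 -0.015 0 0 0 0; 0 -0.03 0 0 0 0; 0 -0.03 0 0 0 0; 0 -0.03 0 0 0 0; 0 -0.03 0 0 0 0; 0 -0.03 0 0 0 0; 0 -0.03 0 0 0 0; 0 -0.03 0 0 0 0; 0 -0.03 0 0 0 0; 0 -0.03 0 0 0 0"}}

```text
clock: 5.15
eef_pos: [0.4153, -0.029, 0.2148]
eef_rot: [-0.0, 1.0, 0.0, -0.002]
wrist_force: [1.1, -0.3, -0.9]
finger_gap: 0.691
gripper_force: 54.1
```

>>> {"fn": "servo_tool", "kwargs": {"increments": "0 -0.03 0 0 0 0; 0 -0.03 0 0 0 0; 0 -0.03 0 0 0 0; 0 -0.03 0 0 0 0; 0 -0.03 0 0 0 0; 0 -0.03 0 0 0 0; 0 -0.02 0 0 0 0; 0 0 0 0 0 0; 0 0 0 0 0 0; 0 0 0 0 0 0"}}

```text
clock: 5.98
eef_pos: [0.416, -0.2268, 0.215]
eef_rot: [-0.0, 1.0, 0.001, -0.001]
wrist_force: [-0.3, 0.3, -2.5]
finger_gap: 0.688
gripper_force: 54.2
```

```bash
python3 w.py w2
```

```text
[ 0.416  -0.2268  0.215 ] [-0.0003  1.      0.0012 -0.0012] [-0.3346  0.2548 -2.4864] 5.9833
cam [ 0.3347 -0.228   0.3434] [[-0.0002  1.      0.0013]
 [-0.9494  0.0003 -0.3141]
 [-0.3141 -0.0013  0.9494]] 392.49385671867407 314.56567339235926 238.25253511649996
```

View pics/w2.png

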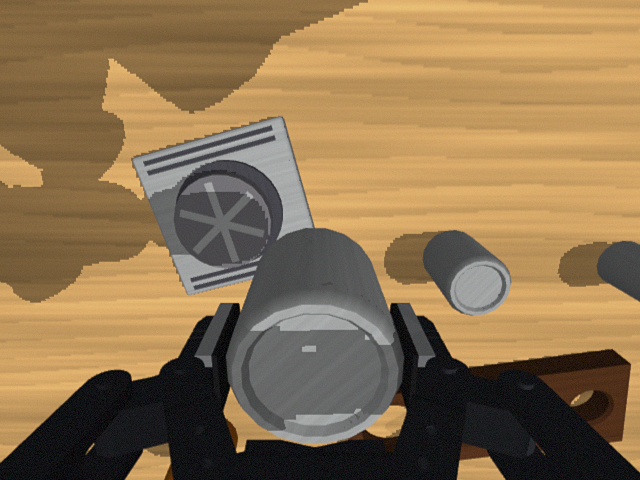

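The wrist view shows the measure held upright, top ellipse centred near (316,372). The rinser star centre is at (222,222) and hole3 is partly hidden behind the cup.

Run:
```python
from h import *
np.set_printoptions(precision=4,suppress=True)
im=cv2.imread("pics/w2.png"); p=dict(np.load("pics/w2.npz"))
print("star wrist",onplane(p,(222,222),.051), "star top",onplane(viewer.camera_params("top"),(480.5,312.3),.051))
# tray from grey mask in top view (corner quad at z=.018)
t=cv2.imread("pics/top0.png");pt=viewer.camera_params("top")
H=upmask(t); m=(H[...,1]<45)&(H[...,2]>30); m[:,:430*4]=0; m[:270*4]=0
m=cv2.morphologyEx(m.astype(np.uint8),cv2.MORPH_CLOSE,np.ones((15,15)))
c=max(contours(m,8000),key=cv2.contourArea); print("tray",cv2.minAreaRect(plane_pts(pt,up(c),.018).astype(np.float32)))
# cup top rim
H=upmask(im); m=(H[...,1]<40)&(H[...,2]>75)
for c in contours(m,20000):
    u=up(c); v=u[(u[:,1]>385)&(abs(u[:,0]-316)<75)]
    if len(v)>100:
        # keep lower boundary only
        P=plane_pts(p,v,.2375); r=fitr(P,.03); print(len(v),r.x-[.416,-.2268],np.abs(r.fun).mean()*1e3,fitcircle(P), v[:,1].max())
```

```text
star wrist [ 0.4182 -0.2992  0.051 ] star top [ 0.4194 -0.2996  0.051 ]
tray ((0.4203225076198578, -0.2964795231819153), (0.12869958579540253, 0.1318535953760147), 15.137763023376465)
632 [-0.0028 -0.001 ] 0.5412378734769351 [ 0.4171 -0.2277  0.0266] 442.625
```

>>> {"fn": "servo_tool", "kwargs": {"increments": "-0.003 -0.024 0 0 0 0; 0 -0.024 0 0 0 0; 0 -0.024 0 0 0 0; 0 0 0 0 0 0; 0 0 0.025 0 0 0; 0 0 0.025 0 0 0; 0 0 0.025 0 0 0; 0 0 0.025 0 0 0; 0 0 0.01 0 0 0; 0 0 0 0 0 0"}}

```text
clock: 6.87
eef_pos: [0.4188, -0.2976, 0.1041]
eef_rot: [-0.001, 1.0, 0.002, -0.002]
wrist_force: [-0.9, -0.2, -0.7]
finger_gap: 0.691
gripper_force: 54.4
```

>>> {"fn": "servo_tool", "kwargs": {"increments": "0 0 0.004 0 0 0; 0 0 0.004 0 0 0; 0 0 0.003 0 0 0; 0 0 0.002 0 0 0; 0 0 0.002 0 0 0; 0 0 0.002 0 0 0; 0 0 0.001 0 0 0; 0 0 0 0 0 0; 0 0 0 0 0 0; 0 0 0 0 0 0"}}

```text
clock: 7.7
eef_pos: [0.4205, -0.3001, 0.0894]
eef_rot: [-0.0, 1.0, -0.001, 0.001]
wrist_force: [1.7, 1.4, 6.7]
finger_gap: 0.686
gripper_force: 54.8
```

>>> {"fn": "servo_tool", "kwargs": {"increments": "0 0 0.001 0 0 0; 0 0 0.001 0 0 0; 0 0 0.001 0 0 0; 0 0 0 0 0 0; 0 0 0 0 0 0"}}

```text
clock: 8.12
eef_pos: [0.4206, -0.3002, 0.0873]
eef_rot: [-0.0, 1.0, -0.001, 0.001]
wrist_force: [-0.8, 4.2, 14.3]
finger_gap: 0.692
gripper_force: 56.1
```

>>> {"fn": "servo_tool", "kwargs": {"increments": "0 0 0.001 0 0 0; 0 0 0.001 0 0 0; 0 0 0 0 0 0; 0 0 0 0 0 0"}}

```text
clock: 8.45
eef_pos: [0.4209, -0.3002, 0.0872]
eef_rot: [-0.0, 1.0, -0.001, 0.002]
wrist_force: [-4.3, 7.2, 32.4]
finger_gap: 0.688
gripper_force: 57.8
```

The force rose steeply from 14 to 32 N with no further travel, so the pad is on its hard stop. I'll hold for 1.25 s, then lift.

>>> {"fn": "servo_tool", "kwargs": {"increments": "0 0 0 0 0 0; 0 0 0 0 0 0; 0 0 0 0 0 0; 0 0 0 0 0 0; 0 0 0 0 0 0; 0 0 0 0 0 0; 0 0 0 0 0 0; 0 0 0 0 0 0; 0 0 0 0 0 0; 0 0 0 0 0 0"}}

```text
clock: 9.28
eef_pos: [0.4209, -0.3002, 0.0872]
eef_rot: [-0.0, 1.0, -0.001, 0.002]
wrist_force: [-4.6, 6.7, 32.4]
finger_gap: 0.69
gripper_force: 57.8
```

>>> {"fn": "servo_tool", "kwargs": {"increments": "0 0 0 0 0 0; 0 0 0 0 0 0; 0 0 0 0 0 0; 0 0 -0.005 0 0 0; 0 0 -0.01 0 0 0; 0 0 -0.02 0 0 0; 0 0 -0.03 0 0 0; 0 0 -0.03 0 0 0; 0 0 -0.03 0 0 0; 0 0 0 0 0 0"}}

```text
clock: 10.12
eef_pos: [0.4216, -0.3017, 0.2141]
eef_rot: [-0.0, 1.0, -0.004, 0.004]
wrist_force: [0.6, -0.5, -1.4]
finger_gap: 0.688
gripper_force: 54.1
```

>>> {"fn": "servo_tool", "kwargs": {"increments": "-0.023 0.0155 0 0 0 0; -0.023 0.0155 0 0 0 0; -0.023 0.0155 0 0 0 0; -0.023 0.0155 0 0 0 0; -0.023 0.0155 0 0 0 0; -0.023 0.0155 0 0 0 0; -0.023 0.0155 0 0 0 0; -0.023 0.0155 0 0 0 0; -0.023 0.0155 0 0 0 0; -0.023 0.0155 0 0 0 0"}}

```text
clock: 10.95
eef_pos: [0.6502, -0.1437, 0.2072]
eef_rot: [-0.0, 1.0, 0.0, -0.001]
wrist_force: [0.3, -1.0, -1.5]
finger_gap: 0.69
gripper_force: 54.1
```

>>> {"fn": "servo_tool", "kwargs": {"increments": "0 0 0 0 0 0; 0 0 0 0 0 0; 0 0 0 0 0 0; 0 0 0 0 0 0"}}

```text
clock: 11.28
eef_pos: [0.6487, -0.1454, 0.208]
eef_rot: [0.0, 1.0, 0.0, -0.001]
wrist_force: [-0.0, 0.2, 0.0]
finger_gap: 0.694
gripper_force: 54.2
```

```bash
python3 w.py w3
```

```text
[ 0.6487 -0.1454  0.208 ] [ 0.      1.      0.     -0.0005] [-0.0499  0.2269  0.0276] 11.2833
cam [ 0.5672 -0.1461  0.3361] [[ 0.0006  1.     -0.0009]
 [-0.949   0.0003 -0.3152]
 [-0.3152  0.001   0.949 ]] 392.49385671867407 314.56567339235926 238.25253511649996
```

View pics/w3.png

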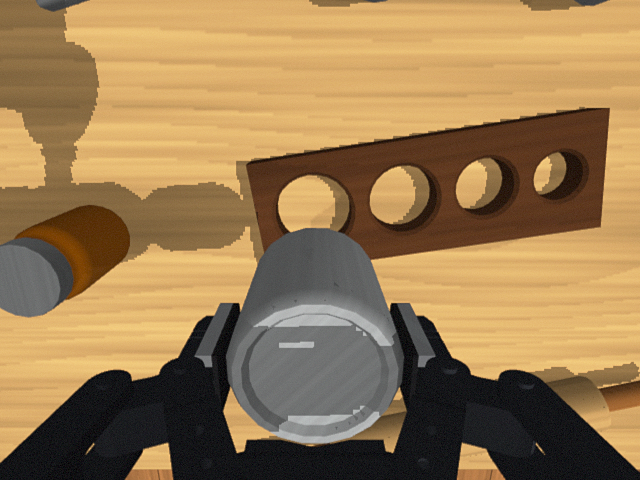

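The wrist view shows hole3 at (314,207), its lower edge hidden by the held cup, with hole2 (402,196), hole1 (486,185) and hole0 (559,174) beside it. I'll fit all four with the true radii in both views.

```bash
cat > holes.py <<'E'
from h import *
np.set_printoptions(precision=4,suppress=True)
R={0:.0195,1:.0235,2:.0275,3:.0315}
def fithole(p,u,r):
    A,B=plane_pts(p,u,.022),plane_pts(p,u,0.)
    f=lambda q:np.maximum(np.hypot(*(A-q).T),np.hypot(*(B-q).T))-r
    return least_squares(f,A.mean(0),loss="soft_l1",f_scale=.0005)
def run(img,p,seeds,thr,cut=None):
    H=upmask(img); out={}
    m=(H[...,2]>thr)&(H[...,1]>60)
    for i,s in seeds.items():
        for c in contours(m,500,cv2.RETR_LIST):
            u=up(c)
            if cv2.pointPolygonTest(c,(s[0]*4.,s[1]*4.),False)>0 and np.ptp(u[:,0])<110:
                if cut and i==3: u=u[u[:,1]<cut]
                r=fithole(p,u,R[i]); out[i]=r.x; print(i,r.x,"res mm",np.abs(r.fun).mean()*1e3)
    k=sorted(out); 
    if len(k)==4:
        X=np.array([out[i] for i in k]); d=X[3]-X[0]; n=np.array([-d[1],d[0]])/np.hypot(*d); print("offline mm",(X-X[0])@n*1e3,"pitch",np.hypot(*np.diff(X,axis=0).T))
E
python3 - <<'E'
from holes import *
im=cv2.imread("pics/w3.png"); p=dict(np.load("pics/w3.npz")); t=cv2.imread("pics/top0.png")
print(im.max(2)[207,262:370:3]); print(im.max(2)[160:230:3,314]); print(im.max(2)[185,450:520:3])
for thr in (100,115,130): print("w",thr); run(im,p,{3:(305,195),2:(402,196),1:(480,185),0:(550,170)},thr,226)
for thr in (68,75): print("t",thr); run(t,viewer.camera_params("top"),{0:(310,223),1:(335,218),2:(363,214),3:(398,209)},thr)
E
```

```text
[ 94  98  97  97  91  61 230 228 227 229 226 227 226 226 224 226 226 226
 223 225 223 224 219 204 208 126 127 126 128  68  71  87 105 101 103  97]
[ 87  87  80  82  68 143 209 230 233 229 229 235 228 231 225 226 223 228
 231 213 193 203 222  87]
[100  97 185 219 219 220 219 218 219 219 221 220 146 139 141 142 136  70
  36  44  37  34  66  78]
w 100
3 [ 0.6492 -0.1479] res mm 0.1607446375513249
2 [ 0.6378 -0.0747] res mm 0.12279800138978868
1 [ 0.6277 -0.0094] res mm 0.13611608659064958
0 [0.6189 0.048 ] res mm 0.13023840465819456
offline mm [ 0.     -0.0626 -0.0861 -0.    ] pitch [0.0581 0.066  0.0741]
w 115
3 [ 0.6494 -0.148 ] res mm 0.252626836398147
2 [ 0.6378 -0.0747] res mm 0.24948152551713412
1 [ 0.6277 -0.0095] res mm 0.2604192369785197
0 [0.6188 0.048 ] res mm 0.2400150486869808
offline mm [ 0.     -0.1248 -0.1981  0.    ] pitch [0.0581 0.0661 0.0741]
w 130
3 [ 0.6493 -0.1488] res mm 1.914292331056352
2 [ 0.6373 -0.0753] res mm 1.6847363838747813
1 [ 0.6271 -0.0097] res mm 1.5573289478883596
0 [0.6188 0.048 ] res mm 0.42531294977772716
offline mm [ 0.     -0.6663 -0.6192  0.    ] pitch [0.0583 0.0665 0.0744]
t 68
0 [0.6201 0.0492] res mm 0.3319061008175668
1 [ 0.6288 -0.0084] res mm 0.32148892198957324
2 [ 0.6391 -0.0736] res mm 0.39085017956706763
3 [ 0.6506 -0.147 ] res mm 0.3653160663154297
offline mm [ 0.     -0.2497 -0.1312 -0.    ] pitch [0.0583 0.066  0.0743]
t 75
0 [0.6202 0.0492] res mm 0.35694795556945536
1 [ 0.6289 -0.0085] res mm 0.38343950779335223
2 [ 0.6391 -0.0739] res mm 0.5549082732212339
3 [ 0.6506 -0.1472] res mm 0.475339022659955
offline mm [ 0.     -0.1991 -0.1383 -0.    ] pitch [0.0584 0.0661 0.0742]
```

Run:
```python
from h import *
np.set_printoptions(precision=4,suppress=True)
for n,tcp in (("w2",[.416,-.2268,.215]),("w3",[.6487,-.1454,.208])):
    im=cv2.imread(f"pics/{n}.png"); p=dict(np.load(f"pics/{n}.npz")); g=im.max(2).astype(int)
    print(g[426:450:2,300].tolist(), g[365,222:246:2].tolist(), g[365,388:410:2].tolist())
    # lower silhouette per column: last grey row above the dark housing / wood
    H=cv2.cvtColor(im,cv2.COLOR_BGR2HSV); m=(H[...,1]<40)&(H[...,2]>70)
    pts=np.array([(x,np.nonzero(m[400:450,x])[0].max()+400.5) for x in range(262,370)])
    pts=pts[pts[:,1]<446]
    P=plane_pts(p,pts,tcp[2]+.0228); r=fitr(P,.03); print(n,"cup-tcp mm",(r.x-tcp[:2])*1e3,np.abs(r.fun).mean()*1e3)
```

```text
[131, 129, 135, 133, 131, 169, 168, 159, 178, 71, 25, 16] [1, 14, 40, 80, 88, 100, 105, 109, 110, 109, 74, 73] [109, 108, 103, 99, 102, 70, 73, 63, 13, 21, 12]
w2 cup-tcp mm [-2.8408 -0.9456] 0.23974673570599994
[148, 144, 145, 145, 144, 185, 178, 180, 161, 51, 25, 23] [23, 11, 29, 89, 90, 108, 115, 116, 120, 124, 86, 79] [119, 113, 114, 110, 112, 77, 77, 66, 14, 21, 15]
w3 cup-tcp mm [54.3255  0.0698] 2.9709420006311413
```

Views agree: hole3 is at about (0.6497, -0.1475), all four holes are collinear, and the pitch is a regular 58/66/74 mm. The cup sits about 1 mm behind the TCP in x, so the TCP target is about (0.6505, -0.1475). I'll descend to just above the rack.

>>> {"fn": "servo_tool", "kwargs": {"increments": "-0.002 -0.002 0 0 0 0; 0 0 0.02 0 0 0; 0 0 0.025 0 0 0; 0 0 0.025 0 0 0; 0 0 0.025 0 0 0; 0 0 0.02 0 0 0; 0 0 0.01 0 0 0; 0 0 0 0 0 0; 0 0 0 0 0 0; 0 0 0 0 0 0"}}

```text
clock: 12.17
eef_pos: [0.6526, -0.1471, 0.0851]
eef_rot: [-0.0, 1.0, -0.0, 0.001]
wrist_force: [0.9, -0.1, -1.7]
finger_gap: 0.694
gripper_force: 54.2
```

>>> {"fn": "servo_tool", "kwargs": {"increments": "0 0 0 0 0 0; 0 0 0 0 0 0; 0 0 0 0 0 0"}}

```text
clock: 12.42
eef_pos: [0.6521, -0.1467, 0.0844]
eef_rot: [-0.0, 1.0, -0.0, 0.001]
wrist_force: [0.3, 0.0, -1.6]
finger_gap: 0.688
gripper_force: 54.2
```

>>> {"fn": "servo_tool", "kwargs": {"increments": "0.0015 -0.001 0 0 0 0; 0 0 0.004 0 0 0; 0 0 0.004 0 0 0; 0 0 0.003 0 0 0; 0 0 0.003 0 0 0; 0 0 0 0 0 0; 0 0 0 0 0 0; 0 0 0 0 0 0"}}

```text
clock: 13.08
eef_pos: [0.6497, -0.1472, 0.0686]
eef_rot: [-0.0, 1.0, 0.0, -0.001]
wrist_force: [-1.3, 0.5, -1.3]
finger_gap: 0.691
gripper_force: 54.6
```

>>> {"fn": "servo_tool", "kwargs": {"increments": "0 0 0.002 0 0 0; 0 0 0.002 0 0 0; 0 0 0 0 0 0; 0 0 0 0 0 0"}}

```text
clock: 13.42
eef_pos: [0.6497, -0.1473, 0.0648]
eef_rot: [-0.0, 1.0, 0.0, -0.001]
wrist_force: [-2.5, 3.1, -0.4]
finger_gap: 0.691
gripper_force: 54.6
```

The rim is below the bevel with only about 3 N of side force, so it's entering the hole. I'll ease toward the force and continue down.

>>> {"fn": "servo_tool", "kwargs": {"increments": "0.0005 0.0007 0.002 0 0 0; 0 0 0.002 0 0 0; 0 0 0.002 0 0 0; 0 0 0.002 0 0 0; 0 0 0.002 0 0 0; 0 0 0 0 0 0; 0 0 0 0 0 0"}}

```text
clock: 14.0
eef_pos: [0.6497, -0.1469, 0.0548]
eef_rot: [-0.0, 1.0, 0.0, -0.0]
wrist_force: [-2.1, 1.0, -2.3]
finger_gap: 0.691
gripper_force: 54.6
```

>>> {"fn": "servo_tool", "kwargs": {"increments": "0 0 0.002 0 0 0; 0 0 0.002 0 0 0; 0 0 0.001 0 0 0; 0 0 0.001 0 0 0; 0 0 0 0 0 0; 0 0 0 0 0 0"}}

```text
clock: 14.5
eef_pos: [0.6496, -0.1468, 0.0491]
eef_rot: [-0.0, 1.0, 0.0, -0.0]
wrist_force: [-3.3, 1.7, -0.5]
finger_gap: 0.692
gripper_force: 54.6
```

>>> {"fn": "servo_tool", "kwargs": {"increments": "0.0005 0.0003 0.001 0 0 0; 0 0 0.001 0 0 0; 0 0 0 0 0 0; 0 0 0 0 0 0"}}

```text
clock: 14.83
eef_pos: [0.6495, -0.1467, 0.0475]
eef_rot: [-0.0, 1.0, -0.0, 0.001]
wrist_force: [-1.7, 0.9, 1.8]
finger_gap: 0.687
gripper_force: 55.0
```

>>> {"fn": "servo_tool", "kwargs": {"increments": "0 0 0 0 0 0; 0 0 0 0 0 0; 0 0 0 0 0 0; 0 0 0 0 0 0; 0 0 0 0 0 0; 0 0 0 0 0 0; 0 0 0 0 0 0; 0 0 0 0 0 0", "gripper": 1}}

```text
clock: 15.5
eef_pos: [0.6492, -0.1466, 0.0473]
eef_rot: [-0.0, 1.0, 0.0, 0.0]
wrist_force: [0.2, -0.2, -0.4]
finger_gap: 1.003
gripper_force: 0.0
```

>>> {"fn": "servo_tool", "kwargs": {"increments": "0 0 -0.005 0 0 0; 0 0 -0.015 0 0 0; 0 0 -0.025 0 0 0; 0 0 -0.03 0 0 0; 0 0 -0.03 0 0 0; 0 0 -0.03 0 0 0; 0 0 -0.03 0 0 0; 0 0 0 0 0 0; 0 0 0 0 0 0; 0 0 0 0 0 0"}}

```text
clock: 16.33
eef_pos: [0.6488, -0.1464, 0.212]
eef_rot: [-0.0, 1.0, 0.0, -0.0]
wrist_force: [-0.3, 0.2, -0.4]
finger_gap: 1.001
gripper_force: 0.0
```

```bash
python3 w.py w4
```

```text
[ 0.6488 -0.1464  0.212 ] [-0.0005  1.      0.0001 -0.0003] [-0.3063  0.1956 -0.4294] 16.3333
cam [ 0.5672 -0.1473  0.3402] [[-0.0004  1.     -0.0007]
 [-0.9488 -0.0006 -0.3158]
 [-0.3158  0.0005  0.9488]] 392.49385671867407 314.56567339235926 238.25253511649996
```

View pics/w4.png

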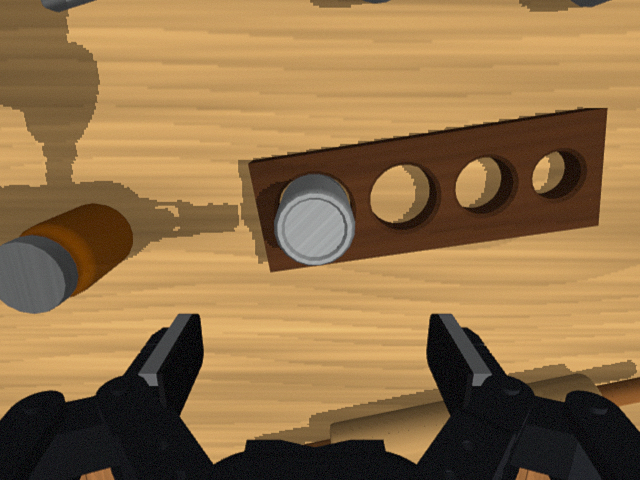

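The wrist view shows the measure standing upright in hole3, top at (316,229). The gripper is open, well clear and reading no force. The TCP reached 0.0475 m, the same height as the grasp, with floor contact felt, so the measure is fully home.

```bash
python3 -c "
from station import robot; print(robot.job_done())"
```

```text
the job is handed in; nothing more can be done
None
```

I pressed the large (60 mm) measure from the coaster fully down on the rinser pad for about a second, then set it fully home, mouth down, in rack hole3, let go, and handed the job in at about 16 s; no verdict was returned.

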